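# Airflow check of a carver's dust box at its working lid opening

### The arm

A 6-joint arm with a two-finger parallel gripper is mounted at the origin on the work surface. World frame = base frame: x ahead of the robot, y to its left, z up, the work surface at z = 0. Lengths are in m, angles in rad, forces in N, time in s.
With the tool pointing down it reaches from about 0.375 to 0.975 m from the base axis. Payload 3.8 kg.
Tool frame: the origin (TCP) lies midway between the tips of the shut fingers; the grasp point (between the pads) lies 19 mm behind it; z points along the fingers, y is the line along which they close (so a half turn about z gives the same grasp; the last joint's range is limited). The gripper opens to 85 mm and grips with 20 to 120 N. Pads are 22 mm wide; open, the fingers measure 114 mm over their backs; the gripper's body (76 mm by 85 mm) begins 54 mm behind the grasp point. The pads swing forward as they close: fully open they stand 13 mm farther back than shut.
Start: joints at [-1.193, 0.264, 1.604, -0, 1.274, -0.037], TCP at [0.272, -0.618, 0.231] pointing down, gripper open.
Joint ranges: [-2.63, 2.63], [-0.94, 2.18], [0.31, 2.57], [-1.31, 4.45], [0, 2.66], [-2.55, 2.55]. Speed limits (rad/s): [2.57, 2.57, 3.14, 3.14, 3.14, 3.14].

### API

Orientations are given as a rotation vector (axis times angle).
In Python, from workcell import status, read_camera, workorder, masks_of gives the robot as it stands.
- The arm moves only by the tool drive_tool, never from a script. Its argument "rows" is a list of rows, each a list of 7 numbers: the turn, a rotation vector about the tool's x, y, z in degrees, then the shift along the tool's x, y, z in m, then the opening, from 0 (shut) to 1 (fully open). In form: [[ax, ay, az, tx, ty, tz, claw], ...]. A call has 1 to 8 rows; each row shifts and turns the commanded pose from where the row before left it, along the tool's axes as they then stand; what a row does not reach is not made up. A row lasts 1/12 s, in which the tool goes at most 41.7 mm and 7.16 degrees, less where a joint would pass 70% of its speed; a pose out of reach is approached as far as the arm can. A call is refused whole if a number of a shift passes 0.0417 or a number of a turn 7.16, either way. A call with a gripper value outside its range is refused whole. The fingers move at their own pace and stop on an object; "force" is the grip in N (left out, the last holds). Time passes only in rows, so rows that do not move let the fingers close. It gives the time, the measured TCP pose, the force, the opening and the grip force at its end, in the units of the state.
- status.read_state(): the state, without advancing time (a new reading comes with each control period).
- read_camera(name): name is "side" or "top"; returns a dict with "color" (420x560x3 uint8, red, green, blue), "intrinsics" (3x3 intrinsics, pixels), "D" ([k1, k2, p1, p2, k3] as OpenCV has them; the pictures are not rectified), "world_from_camera" (4x4, takes a point from camera to world coordinates). Camera axes: x right, y up, looking along -z (the intrinsics and any distortion apply to the point x, -y, -z); pixel columns grow to the right and rows downward; lengths in m; the calibration is good to about 2 mm. A picture is of the moment at which its call begins. There is no depth.
- workorder.finish_job(): hands the job in; it is judged then, once.
Trained networks look in a picture, given as the dict that the camera call returned (one of the last four; its "shot" number tells which), for a name from the list of things; names that differ only in an ending like _2 or _b are one class to them, and where a whole thing is asked for, a point or a joint stands for the part that bears it (a point fixed in the world has none). Each returns a list of dicts, best first, with "score" (0 to 1); they miss things now and then, are a little off and sometimes report something else, mostly with a low value. They report only what shows in the picture. A call takes as long as a camera call.
- masks_of(picture, name): "mask" (420x560 bool, what is visible of it) and "bbox" ([left, top, right, bottom] in pixels, round what is visible of it).
The state is a dict: "time": time; "q": joint angles; "joint_vel": joint speeds; "joint_torque": joint torques, N m; "tool_pos": TCP position; "tcp_rot": TCP orientation; "wrist_force": force on the tool from outside, world axes, zero at the start; "torque": the same for the moment, N m; "width": opening from 0.0 (shut) to 1.0 (fully open); "grip_force": force on a finger pad.
Only numpy, scipy, OpenCV 4.12 (cv2) and the standard library are available. Lean on these libraries where they do the work, as an engineer would, in place of code of your own. Each camera call takes 0.05 s, during which the arm holds its last target. There are 200 camera calls.

### The job

Check the airflow of the bench dust box at its working opening: take the yellow flow probe out of the green rack and push it upright, fully home to its black collar, into the brass test port on the duct behind the box, and let go of it. Then raise the sprung lid by its bar handle until the black pointer on the lid is in line with the red index arm, and finish while still holding the lid steady there, so that the probe can take its reading. Leave the index arm, the other tools in the rack, the carving blank and the tin where they are.

Things in the scene. Friction and masses are not known exactly. Their poses are not given: they have to be found in the camera images.
- dust_box: Fixed grey dust box, 240 (x) x 280 (y) x 150 mm high, clear lid on top. Origin: centre of its underside. Its -x is the front with two hand openings (about world -y, within 20 degrees), +x the hinged back, whence a level 72 mm round duct, axis 85 mm up, runs along +x to a blue fan box 160 wide, 170 high, at x = 250 to 380 mm. White scale with 10 degree ticks on its -y side.
- port (a point): Centre of the mouth of the test port: a vertical round hole of 13 mm (2 mm chamfer) in a 40 x 40 mm brass boss on top of the duct, 138 mm above the bench, 185 mm along the dust box's +x from its origin. Free depth below the mouth 81 mm. Axes as the dust box.
- lid_hinge (a point): Point on the lid's hinge axis, midway along it, at the back top edge of the box, 154 mm above the bench; axes as the dust box, the hinge axis is its y.
- lid: Hinged lid panel: white frame 235 x 276 x 8 mm, clear pane, dark bow handle near the front edge. Origin mid-hinge, on the axis, at half thickness; -x runs along the panel to its front edge, z is its outward normal (up when shut). Opens by turning about +y (front edge up), stop at 1.5 rad. A spring and its weight pull it shut: about 7 N at the bar to start, 9 N at 0.7 rad; let go, it falls shut.
- lid_bar (a point): Middle of the bow handle: a round dark steel bar of 12 mm, straight for 98 mm between its two legs, parallel to the hinge (along y). It lies 208 mm from the hinge axis along the panel and 40 mm above the panel's mid plane, so 36 mm above its top face. Turns with the lid; axes as lid. The lid's black pointer: on its -y side, in its mid plane (z = 0), 139 to 177 mm from the hinge axis.
- index (a joint): Angle in rad of the red index arm about the lid's hinge axis: 0 level, positive as the lid opens, so the lid angle (0 shut) to be reached. Set differently each time, 0.42 to 0.75. Clamped; it is not to be moved.
- index_tip (a point): Outer tip of the red index arm: a straight red strip 9 mm wide from the hinge pin outwards on the -y side of the box, tip 136 mm from the hinge axis and 149 mm to the -y side of its middle. Its own -x points along the arm from hinge to tip. The lid is right when the pointer's line continues this arm.
- rack: Fixed green two-deck tool rack, 80 x 250 mm, upper deck 70 x 240 mm with its top 70 mm above the bench. Origin: centre of its underside. Three round 12 mm holes along its y axis, at y = -80, 0 and 80 mm, each holding one tool upright; which tool stands where changes.
- probe: Loose stick-type air flow probe, 60 to 130 g, 145 mm long, standing upright in one hole of the rack. Origin at its bottom tip, z up along it. Steel shaft 10 mm round from 0 to 60 mm with a tapered tip, black collar 34 mm round from 60 to 66 mm (rests on the rack deck or, fully home, on the port), yellow round handle 26 mm in diameter from 66 to 145 mm, with a small screen.
- probe_grip (a point): Point on the axis of the probe's yellow handle, 105 mm above its tip; a good place to grip.
- file: Loose needle file with a wooden handle (24 mm round) and brass ferrule, standing in a hole of the rack, its top about 155 mm above the bench. Origin at its bottom tip. Leave it there.
- scriber: Loose dark steel scriber, 14 mm round with a blue band, standing in a hole of the rack, its top about 160 mm above the bench. Origin at its bottom tip. Leave it there.
- blank: Loose cream carving blank, about 75 x 40 x 48 mm high, on the bench. Origin: centre of its underside. Leave it alone.
- tin: Loose grey tin, 68 mm round, 75 mm high, on the bench. Origin: centre of its underside. Leave it alone.

How it is judged:
On the way, in this order (a step that is already met when the one before it is completed fails the run):
1. the probe stands fully home in the test port, let go, with the lid still down (z of probe in the frame of port below -0.055 m and horizontal distance between probe and port below 0.006 m and angle between probe's own z axis and vertical below 0.09 rad and contact force between the fingers and probe below 0.1 N and angle between lid's own z axis and vertical below 0.1 rad), for 0.2 s.
2. the lid is raised to the red index and held there by the gripper (angle between the x axis of lid and the x axis of index_tip, either way round below 0.07 rad and contact force between the fingers and lid above 2 N), for 0.5 s.
At the end, for the whole second after the job is handed in: The gripper's fingers hold the lid (more than 2 N on it), still, within 0.07 rad (4 degrees) of the red index arm, nothing else propping it; the probe stands free in the test port, upright within 0.09 rad, centred within 6 mm, its shaft at least 55 of 60 mm in (all of step 2 and angular speed of lid below 0.06 rad/s and contact force between lid and probe below 0.2 N and contact force between lid and file below 0.2 N and contact force between lid and scriber below 0.2 N and contact force between lid and blank below 0.2 N and contact force between lid and tin below 0.2 N and z of probe in the frame of port below -0.055 m and horizontal distance between probe and port below 0.006 m and angle between probe's own z axis and vertical below 0.09 rad and contact force between the arm and probe below 0.1 N); the arm keeps its last pose, push and grip.
It fails at once if the file, the scriber, the carving blank or the tin is displaced by more than 25 mm (distance of any of file, scriber, blank, tin from where it was at the start of the episode above 0.025 m).
It fails at once if the red index arm is shifted (distance of index_tip from where it was at the start of the episode above 0.005 m).
It also fails if it takes over 58 s, if anything falls off the work surface, if the arm or the gripper's body presses on something with over 40 N, if the wrist force passes 120 N, or if a joint passes its speed limit or range.

## Working session

There is one attempt and no reset: what is moved stays moved. The work goes in short steps, Python scripts to look and compute and a tool call to move; the robot and the scene stay as the last step left them, time stands still between calls to the robot, and variables do not carry over. Pictures are saved under pics/ and viewed, at most 13 in all, crops included, and the job is handed in when it is done.

Besides the shell and the picture viewer there is one more tool, called after "Call:" as name(argument=value, ...), one argument or row to a line, values as JSON. drive_tool: Moves the arm, as the interface text tells. Its arguments: {"type":"object","properties":{"rows":{"type":"array"},"force":{"type":"number"}},"required":["rows"]}

```bash
ls; mkdir -p pics; cat > h.py <<'E'
import numpy as np, cv2
from scipy.spatial.transform import Rotation as R
from workcell import status, read_camera, workorder, masks_of
def proj(p,P):
    T=np.linalg.inv(p["world_from_camera"]); P=np.atleast_2d(P).astype(float)
    c=P@T[:3,:3].T+T[:3,3]; c=c*[1,-1,-1]
    return cv2.projectPoints(c.reshape(-1,1,3),np.zeros(3),np.zeros(3),np.array(p["intrinsics"],float),np.array(p["D"],float))[0].reshape(-1,2)
def ray(p,uv):
    n=cv2.undistortPoints(np.array(uv,float).reshape(-1,1,2),np.array(p["intrinsics"],float),np.array(p["D"],float)).reshape(-1,2)
    W=np.array(p["world_from_camera"]); d=np.c_[n[:,0],-n[:,1],-np.ones(len(n))]@W[:3,:3].T
    return W[:3,3],d
def atz(p,uv,z):
    o,d=ray(p,uv); return o+d*((z-o[2])/d[:,2])[:,None]
def save(p,n): cv2.imwrite("pics/"+n,p["color"][:,:,::-1])
E
python3 - <<'E'
from h import *
import pickle
s=status.read_state();print({k:np.round(v,3) for k,v in s.items()})
P={}
for n in("side","top"):
    p=read_camera(n);save(p,n+"0.png");print(n,np.round(p["world_from_camera"],3).tolist(),p["intrinsics"],p["D"])
    p["m"]={}
    for o in("dust_box","probe","lid","lid_bar","index","index_tip","rack","file","scriber","blank","tin"):
        try:
            r=masks_of(p,o)
            if r:
                p["m"][o]=r[0]["mask"]
            print(o,[(round(x["score"],2),x["bbox"]) for x in r[:2]])
        except Exception as e: print(o,e)
    P[n]=p
pickle.dump(P,open("P0.pkl","wb"))
E
```

```text
pics
{'time': np.float64(0.0), 'q': array([-1.193,  0.265,  1.605, -0.   ,  1.274, -0.037]), 'joint_vel': array([-0.001,  0.001, -0.001, -0.002, -0.001,  0.   ]), 'joint_torque': array([ 2.0000e-03, -5.1511e+01, -3.6731e+01, -0.0000e+00,  1.3000e-02,
        0.0000e+00]), 'tool_pos': array([ 0.272, -0.617,  0.23 ]), 'tcp_rot': array([-3.072e+00, -6.460e-01,  1.000e-03]), 'wrist_force': array([ 0.374, -0.402, -0.449]), 'torque': array([-0.001,  0.037, -0.   ]), 'grip_force': np.float64(0.0), 'width': np.float64(1.0)}
side [[0.974, 0.089, -0.206, 0.313], [-0.224, 0.464, -0.857, -0.949], [0.02, 0.881, 0.472, 0.642], [0.0, 0.0, 0.0, 1.0]] [[493.15534547   0.         286.03681961]
 [  0.         493.15534547 219.52388262]
 [  0.           0.           1.        ]] [-0.16416021  0.          0.          0.          0.        ]
dust_box [(0.7, [240.5, 145.7, 387.8, 304.4])]
probe [(0.69, [172.6, 202.1, 197.8, 235.4]), (0.6, [268.8, 294.7, 289.7, 360.0])]
lid [(0.94, [244.3, 185.8, 381.3, 247.8])]
lid_bar [(0.76, [244.8, 184.0, 385.7, 244.1])]
index [(0.17, [171.3, 201.4, 199.0, 236.1])]
inde
[... 405 characters left out ...]
944072 214.18833579]
 [  0.           0.           1.        ]] [-0.18493305  0.          0.          0.          0.        ]
dust_box [(0.87, [125.5, 128.0, 324.1, 266.7])]
probe [(0.43, [371.6, 242.6, 387.5, 257.8])]
lid [(0.94, [218.2, 144.8, 325.3, 255.0])]
lid_bar [(0.64, [220.0, 140.7, 323.9, 256.8])]
index [(0.57, [124.9, 127.7, 324.7, 266.2])]
index_tip [(0.57, [242.3, 138.0, 255.6, 139.7])]
rack [(0.64, [357.4, 180.3, 395.9, 272.4]), (0.53, [222.7, 145.8, 323.3, 256.0])]
file [(0.55, [376.7, 213.4, 389.7, 226.5])]
scriber [(0.48, [381.0, 182.6, 391.1, 196.9])]
blank [(0.95, [289.9, 280.2, 308.7, 309.2])]
tin [(0.6, [165.2, 294.8, 194.9, 317.4]), (0.21, [379.5, 184.6, 391.8, 197.3])]
```

View pics/side0.png

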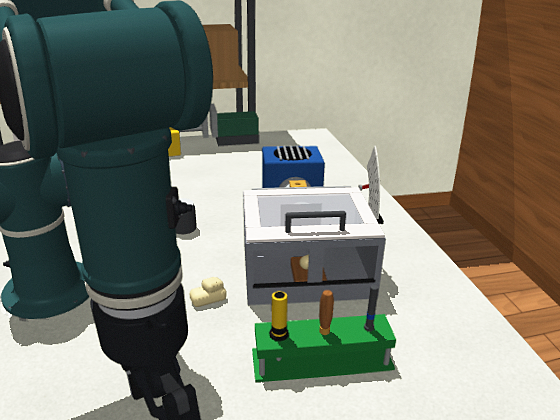

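View pics/top0.png

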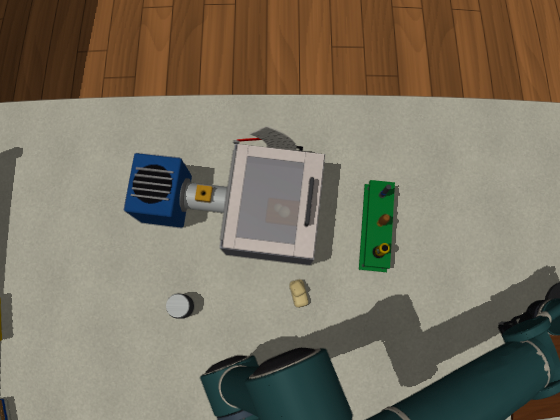

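The top view shows the box with its front to the right (world -y), boss at (203,193), the red arm at (235–260,141), and the probe in the rack hole nearest the robot at (383,249). The side view agrees: yellow probe at (279,310), handle bar at (315,218), and the index scale at (375,185).

```bash
python3 - <<'E'
from h import *
import pickle
from scipy.optimize import least_squares
P=pickle.load(open("P0.pkl","rb"));t=P["top"];s=P["side"]
def hsv(p): return cv2.cvtColor(p["color"],cv2.COLOR_RGB2HSV)
def cl(p,lo,hi,box):
    m=cv2.inRange(hsv(p),np.array(lo),np.array(hi)); k=np.zeros_like(m);k[box[1]:box[3],box[0]:box[2]]=255
    ys,xs=np.nonzero(m&k);return np.c_[xs,ys]
b=cl(t,(10,120,100),(32,255,255),(190,175,220,210));print("boss",len(b),b.min(0),b.max(0))
bc=(b.min(0)+b.max(0))/2; port=atz(t,[bc],0.138)[0];print("port",port)
# lid rect
m=t["m"]["lid"].astype(np.uint8);c=max(cv2.findContours(m,0,2)[0],key=cv2.contourArea)
w=atz(t,c.reshape(-1,2),0.158)[:,:2].astype(np.float32)
r=cv2.minAreaRect(w);print("lid rect",r)
print(cv2.boxPoints(r))
# yellow probe
for n,p,box in(("top",t,(360,230,400,270)),("side",s,(265,285,295,345))):
    y=cl(p,(20,120,80),(35,255,255),box);print(n,len(y),y.min(0),y.max(0))
m=s["m"]["probe"]
# red
for n,p,box in(("top",t,(225,120,310,160)),("side",s,(340,140,390,230))):
    y=np.r_[cl(p,(0,130,80),(6,255,255),box),cl(p,(174,130,80),(180,255,255),box)]
    print("red",n,len(y),y.tolist() if len(y)<120 else (y.min(0),y.max(0)))
g=cl(t,(50,120,50),(75,255,255),(350,170,405,280))
hull=cv2.minAreaRect(atz(t,g,0.07)[:,:2].astype(np.float32));print("rack",hull)
for n in("file","scriber"):
    ys,xs=np.nonzero(t["m"][n]);print(n,xs.mean(),ys.mean(),atz(t,[[xs.mean(),ys.mean()]],0.14))
a=cv2.resize(t["color"][120:280,120:400],None,fx=2.8,fy=2.8,interpolation=2)
b=cv2.resize(s["color"][140:260,230:400],None,fx=4.6,fy=4.6,interpolation=2)
cv2.imwrite("pics/ct.png",a[:,:,::-1]);cv2.imwrite("pics/cs.png",b[:,:,::-1])
E
```

```text
boss 211 [195 185] [211 200]
port [0.60422683 0.15068174 0.138     ]
lid rect ((0.586449921131134, -0.029980704188346863), (0.24076016247272491, 0.28651997447013855), 83.19798278808594)
[[ 0.4299406  -0.1325459 ]
 [ 0.71444386 -0.16648102]
 [ 0.74295926  0.07258449]
 [ 0.45845598  0.10651961]]
top 63 [379 243] [389 254]
side 522 [271 291] [286 336]
red top 41 [[246, 138], [247, 138], [248, 138], [249, 138], [250, 138], [251, 138], [252, 138], [253, 138], [254, 138], [255, 138], [256, 138], [257, 138], [258, 138], [237, 139], [238, 139], [239, 139], [240, 139], [241, 139], [242, 139], [243, 139], [244, 139], [245, 139], [246, 139], [247, 139], [248, 139], [249, 139], [250, 139], [251, 139], [252, 139], [253, 139], [254, 139], [255, 139], [238, 140], [239, 140], [240, 140], [241, 140], [242, 140], [248, 140], [249, 140], [250, 140], [251, 140]]
red side 22 [[368, 184], [365, 185], [366, 185], [367, 185], [368, 185], [362, 186], [363, 186], [364, 186], [365, 186], [366, 186], [367, 186], [368, 186], [362, 187], [363, 187], [364, 187], [365, 187], [366, 187], [367, 187], [368, 187], [362, 188], [363, 188], [364, 188]]
rack ((0.5308119058609009, -0.3150169849395752), (0.08440744131803513, 0.25106480717658997), 84.19341278076172)
file 383.0263157894737 220.28947368421052 [[ 0.52969402 -0.31772375  0.14      ]]
scriber 384.4390243902439 190.90243902439025 [[ 0.60824872 -0.32493453  0.14      ]]
```

View pics/ct.png

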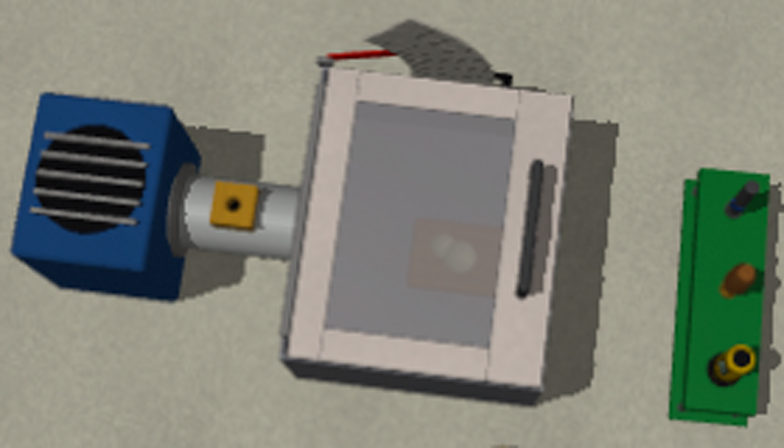

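View pics/cs.png

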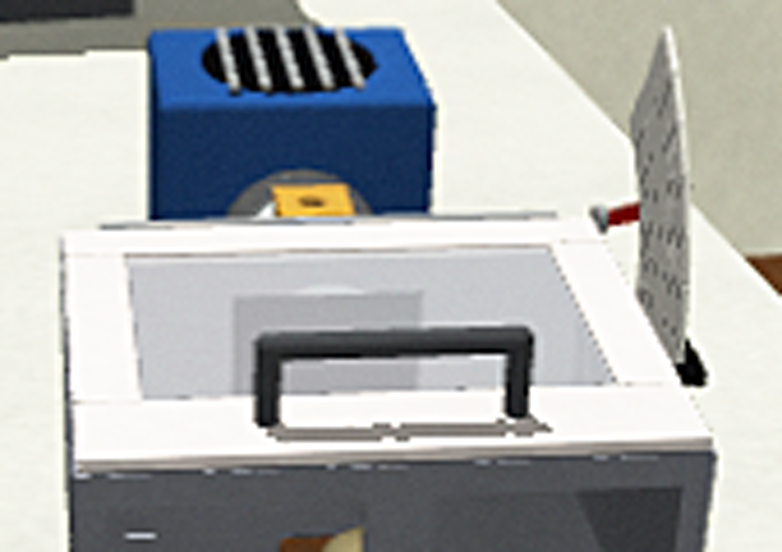

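The crops show the port hole at top crop (233,204) and side crop (313,201). The bar ends are at top crop (538,163) and (522,294). The red arm is visible only from its pivot to the scale, top crop (327,57)–(395,51) and side crop (600,217)–(640,211). I'll fit the box pose and the index angle from these points.

```bash
cat > plan.py <<'E'
from h import *
import sys
# usage: plan(target pos, yaw of tool y in deg (tool down)) -> total turn, shifts in current tool axes
def plan(pos,yaw=None,st=None):
    s=st or status.read_state();Rm=R.from_rotvec(s["tcp_rot"]).as_matrix()
    cy=np.degrees(np.arctan2(Rm[1,1],Rm[0,1]));print("TCP",np.round(s["tool_pos"],4),"yawY",round(cy,2),"z",np.round(Rm[:,2],3),"w",round(float(s["width"]),3),"t",s["time"],"F",np.round(s["wrist_force"],1))
    if yaw is not None:
        d=(yaw-cy+90)%180-90
        y=np.radians(cy+d); ty=np.array([np.cos(y),np.sin(y),0]);tz=np.array([0,0,-1.]);N=np.c_[np.cross(ty,tz),ty,tz]
        print("turn (tool rv deg)",np.round(np.degrees(R.from_matrix(Rm.T@N).as_rotvec()),2))
        Rm=N
    print("shift after turn",np.round(Rm.T@(np.array(pos)-s["tool_pos"]),4))
E
python3 - <<'E'
from h import *
import pickle
from plan import plan
from scipy.optimize import least_squares
P=pickle.load(open("P0.pkl","rb"));t=P["top"];s=P["side"]
T=lambda a,b:(a/2.8+120,b/2.8+120); S=lambda a,b:(a/4.6+230,b/4.6+140)
hx=.12
F=[("hole t",t,(.185,0,.138),T(233,204)),("hole s",s,(.185,0,.138),S(313,201)),
("bar t",t,(hx-.208,0,.194),T(530,229)),("bar s",s,(hx-.208,0,.194),S(395,342)),
("fl t",t,(hx-.235,-.138,.158),T(573,96)),("fn t",t,(hx-.235,.138,.158),T(541,388)),
("fn s",s,(hx-.235,.138,.158),S(75,462)),("fl s",s,(hx-.235,-.138,.158),S(713,440))]
def W(q,X):
    c,n=np.cos(q[2]),np.sin(q[2]);return np.array([q[0]+c*X[0]-n*X[1],q[1]+n*X[0]+c*X[1],X[2]])
def f(q): return np.r_[tuple(proj(p,W(q,X))[0]-np.array(u) for _,p,X,u in F)]
r=least_squares(f,[.585,-.033,1.45],loss="soft_l1");q=r.x;print("box",q[:2],np.degrees(q[2]))
for (n,*_),e in zip(F,f(q).reshape(-1,2)):print(n,np.round(e,1))
np.save("box.npy",q)
print("port",W(q,(.185,0,.138)),"bar",W(q,(hx-.208,0,.194)),"pivot t,s",proj(t,W(q,(hx,-.149,.154))),proj(s,W(q,(hx,-.149,.154))))
for a in(.42,.5,.58,.66,.75):
    X=[W(q,(hx-l*np.cos(a),-.149,.154+l*np.sin(a))) for l in(0,.06,.136)]
    print(a,np.round(proj(t,X),1).tolist(),np.round(proj(s,X),1).tolist())
# probe triangulate
def f2(x): return np.r_[proj(t,[x[0],x[1],.155])[0]-T(741,358),proj(s,[x[0],x[1],.155])[0]-(279.2,293.5),proj(s,[x[0],x[1],.076])[0][0]-279]
r=least_squares(f2,[.45,-.31]);print("probe",r.x,r.fun)
w=np.degrees(q[2])
plan([r.x[0],r.x[1],.24],w+90)
E
```

```text
box [ 0.58134961 -0.03686293] 82.84921282984273
hole t [ 1.3 -0.4]
hole s [-0.5  0.2]
bar t [ 0.4 -1.6]
bar s [-0.7 -0. ]
fl t [ 0.2 -0.7]
fn t [ 0.1 -0.5]
fn s [-0.6 -1. ]
fl s [-0.5 -1.1]
port [0.6043786  0.14669814 0.138     ] bar [ 0.57039528 -0.12417846  0.194     ] pivot t,s [[236.69535722 139.62924266]] [[362.05717299 187.47575618]]
0.42 [[236.7, 139.6], [256.9, 138.8], [283.6, 137.8]] [[362.1, 187.5], [368.6, 187.7], [378.0, 187.9]]
0.5 [[236.7, 139.6], [256.0, 138.1], [281.7, 136.2]] [[362.1, 187.5], [368.6, 185.6], [377.9, 182.9]]
0.58 [[236.7, 139.6], [255.0, 137.5], [279.5, 134.6]] [[362.1, 187.5], [368.5, 183.5], [377.6, 177.8]]
0.66 [[236.7, 139.6], [253.8, 136.8], [277.0, 133.1]] [[362.1, 187.5], [368.3, 181.5], [377.3, 172.9]]
0.75 [[236.7, 139.6], [252.4, 136.1], [273.8, 131.3]] [[362.1, 187.5], [368.1, 179.2], [376.7, 167.5]]
probe [ 0.45717951 -0.31424937] [-0.65151329 -0.61025175  0.01720111  0.80994408 -0.35110334]
TCP [ 0.272  -0.6177  0.2313] yawY -66.23 z [ 0.  0. -1.] w 0.998 t 1.2 F [ 0.1 -0.  -0.1]
turn (tool rv deg) [ -0.    -0.   -59.08]
shift after turn [ 0.3242  0.1459 -0.0087]
```

Call:
drive_tool(
  rows=[
    [0,0,-7.16,0.033,-0.023,0,0.6],
    [0,0,-7.16,0.035,-0.0185,0,0.6],
    [0,0,-7.16,0.0375,-0.014,0,0.6],
    [0,0,-7.16,0.039,-0.009,0,0.6],
    [0,0,-7.16,0.04,-0.004,0,0.6],
    [0,0,-7.16,0.04,0.0005,0,0.6],
    [0,0,-7.16,0.0395,0.0055,0,0.6],
    [0,0,-7.16,0.0385,0.0105,0,0.6],
  ],
  force=40,
)

```text
time: 1.87
tool_pos: [0.4395, -0.3431, 0.2316]
tcp_rot: [2.382, 2.048, 0.0]
wrist_force: [1.2, -0.6, 0.2]
width: 0.601
grip_force: 0.0
```

```bash
python3 - <<'E'
from plan import *
plan([.456,-.3135,.24],172.85)
E
```

```text
TCP [ 0.4395 -0.3431  0.2316] yawY -8.61 z [ 0.001 -0.    -1.   ] w 0.601 t 1.8667 F [ 1.2 -0.6  0.2]
turn (tool rv deg) [ 0.03  0.02 -1.46]
shift after turn [ 0.0314  0.0127 -0.0084]
```

Call:
drive_tool(
  rows=[
    [0,0,-1.5,0.015,0.006,0,0.6],
    [0,0,0,0.0165,0.0065,0.02,0.6],
    [0,0,0,0,0,0.03,0.6],
    [0,0,0,0,0,0,0.6],
    [0,0,0,0,0,0,0.6],
  ],
)

```text
time: 2.28
tool_pos: [0.4543, -0.3142, 0.1796]
tcp_rot: [-2.357, -2.07, 0.002]
wrist_force: [0.1, 0.4, -0.1]
width: 0.601
grip_force: 0.0
```

```bash
python3 - <<'E'
from plan import *
plan([.456,-.3135,.097],172.85)
s=read_camera("side");t=read_camera("top")
tp=status.read_state()["tool_pos"]
print(proj(s,tp),proj(t,tp))
a=cv2.resize(s["color"][240:380,220:400],None,fx=2.8,fy=2.8,interpolation=2)
b=cv2.resize(t["color"][170:310,340:440],None,fx=2.8,fy=2.8,interpolation=2)
cv2.imwrite("pics/g1.png",np.hstack([a,b])[:,:,::-1])
E
```

```text
TCP [ 0.4543 -0.3142  0.1796] yawY -7.41 z [-0.004  0.003 -1.   ] w 0.601 t 2.2833 F [ 0.1  0.4 -0.1]
turn (tool rv deg) [-0.24 -0.12 -0.26]
shift after turn [0.0009 0.0016 0.0826]
[[278.93002955 281.35325862]] [[387.07580058 246.23564852]]
```

View pics/g1.png

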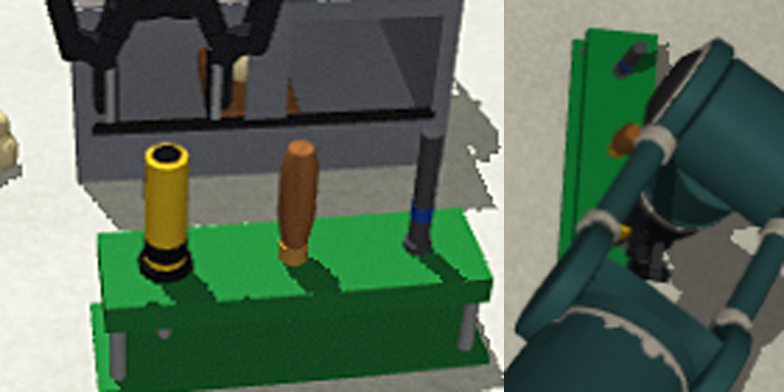

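The fingers (side crop x 106 and 215) straddle the probe (x 166) within about 2 mm. I'll descend and grip.

Call:
drive_tool(
  rows=[
    [0,0,-0.2,0.001,0.002,0.02,0.6],
    [0,0,0,0,0,0.03,0.6],
    [0,0,0,0,0,0.02,0.6],
    [0,0,0,0,0,0.012,0.6],
    [0,0,0,0,0,0,0.6],
    [0,0,0,0,0,0,0.1],
    [0,0,0,0,0,0,0.1],
    [0,0,0,0,0,0,0.1],
  ],
  force=40,
)

```text
time: 3.05
tool_pos: [0.4588, -0.3159, 0.1015]
tcp_rot: [2.355, 2.074, 0.0]
wrist_force: [-0.3, -0.2, 2.2]
width: 0.298
grip_force: 39.1
```

Call:
drive_tool(
  rows=[
    [0,0,0,0,0,0,0.1],
    [0,0,0,0,0,0,0.1],
    [0,0,0,0,0,0,0.1],
  ],
)

```text
time: 3.3
tool_pos: [0.4587, -0.3159, 0.1014]
tcp_rot: [2.355, 2.074, 0.0]
wrist_force: [-2.2, -0.1, 6.1]
width: 0.294
grip_force: 39.5
```

```bash
python3 - <<'E'
from plan import *
plan([.6035,.148,.30],172.85)
print(status.read_state()["grip_force"])
E
```

```text
TCP [ 0.4587 -0.3159  0.1014] yawY -7.25 z [ 0.002 -0.003 -1.   ] w 0.294 t 3.3 F [-2.2 -0.1  6.1]
turn (tool rv deg) [ 0.15  0.13 -0.1 ]
shift after turn [ 0.4783  0.0859 -0.1986]
39.47575941681862
```

Call:
drive_tool(
  rows=[
    [0,0,0,0,0,-0.02,0.1],
    [0,0,0,0,0,-0.035,0.1],
    [0,0,0,0,0,-0.04,0.1],
    [0,0,0,0,0,-0.04,0.1],
    [0,0,0,0,0,-0.04,0.1],
    [0,0,0,0,0,-0.035,0.1],
    [0,0,0,0,0,-0.02,0.1],
    [0,0,0,0,0,0,0.1],
  ],
)

```text
time: 3.97
tool_pos: [0.4603, -0.3163, 0.3368]
tcp_rot: [2.348, 2.069, 0.004]
wrist_force: [0.5, 0.6, 0.3]
width: 0.289
grip_force: 40.3
```

Call:
drive_tool(
  rows=[
    [0,0,0,0.025,0.005,0,0.1],
    [0,0,0,0.035,0.006,0,0.1],
    [0,0,0,0.04,0.007,0,0.1],
    [0,0,0,0.04,0.007,0,0.1],
    [0,0,0,0.04,0.007,0,0.1],
    [0,0,0,0.04,0.007,0,0.1],
    [0,0,0,0.04,0.007,0,0.1],
    [0,0,0,0.04,0.007,0,0.1],
  ],
)

```text
time: 4.63
tool_pos: [0.5477, -0.0215, 0.3278]
tcp_rot: [-2.356, -2.076, 0.001]
wrist_force: [1.0, 0.2, -1.3]
width: 0.294
grip_force: 40.3
```

Call:
drive_tool(
  rows=[
    [0,0,0,0.04,0.007,0,0.1],
    [0,0,0,0.04,0.007,0,0.1],
    [0,0,0,0.04,0.007,0,0.1],
    [0,0,0,0.03,0.006,0,0.1],
    [0,0,0,0.02,0.005,0,0.1],
    [0,0,0,0,0,0,0.1],
    [0,0,0,0,0,0,0.1],
  ],
)

```text
time: 5.22
tool_pos: [0.6008, 0.142, 0.3272]
tcp_rot: [-2.354, -2.079, 0.004]
wrist_force: [0.3, -0.6, -0.6]
width: 0.293
grip_force: 40.3
```

```bash
python3 - <<'E'
from plan import *
plan([.6035,.148,.23],172.85)
E
```

```text
TCP [0.6008 0.142  0.3272] yawY -7.11 z [-0.003 -0.001 -1.   ] w 0.293 t 5.2167 F [ 0.3 -0.6 -0.6]
turn (tool rv deg) [-0.16  0.06  0.04]
shift after turn [0.0063 0.0019 0.0972]
```

Call:
drive_tool(
  rows=[
    [0,0,0,0.003,0.001,0.025,0.1],
    [0,0,0,0.003,0.001,0.03,0.1],
    [0,0,0,0,0,0.025,0.1],
    [0,0,0,0,0,0,0.1],
    [0,0,0,0,0,0,0.1],
  ],
)

```text
time: 5.63
tool_pos: [0.6023, 0.1451, 0.247]
tcp_rot: [-2.357, -2.073, 0.007]
wrist_force: [0.1, 0.4, -0.4]
width: 0.289
grip_force: 40.3
```

```bash
python3 - <<'E'
from plan import *
plan([.6035,.148,.23],172.85)
s=read_camera("side");t=read_camera("top")
tp=status.read_state()["tool_pos"]; tip=tp-[0,0,.091]
print(tip,proj(s,tip),proj(t,tip),proj(s,[.6035,.148,.138]),proj(t,[.6035,.148,.138]))
a=cv2.resize(s["color"][120:220,240:340],None,fx=4,fy=4,interpolation=2)
b=cv2.resize(t["color"][150:250,160:260],None,fx=4,fy=4,interpolation=2)
cv2.imwrite("pics/g2.png",np.hstack([a,b])[:,:,::-1])
E
```

```text
TCP [0.6023 0.1451 0.247 ] yawY -7.32 z [-0.005 -0.001 -1.   ] w 0.289 t 5.6333 F [ 0.1  0.4 -0.4]
turn (tool rv deg) [-0.28  0.11 -0.17]
shift after turn [0.003  0.0008 0.017 ]
[0.6048314  0.14584948 0.15994601] [[298.03090117 175.94040951]] [[203.64379774 190.20230098]] [[297.04135229 183.68935691]] [[204.00866504 192.76724705]]
```

View pics/g2.png

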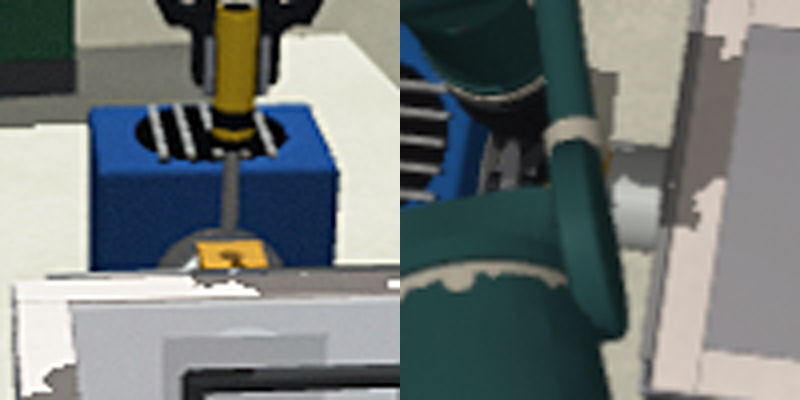

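The side crop shows the probe nearly upright, tip at (229,240), above the port hole at (229,258). The top view is blocked by the arm. I'll check the tip height and tilt numerically.

```bash
python3 - <<'E'
from h import *
S=[]
for i in range(6):
    s=read_camera("side");st=status.read_state();S.append(np.r_[st["tool_pos"],R.from_rotvec(st["tcp_rot"]).as_matrix()[:,2],st["wrist_force"]])
print(np.round(np.mean(S,0),4),np.round(np.std(S,0),4))
U=lambda a,b:(a/4+240,b/4+120)
def atxz(uv,y):
    o,d=ray(s,[uv]);return (o+d[0]*(y-o[1])/d[0,1])
for n,u in(("top",(236,8)),("collar bot",(232,152)),("tip",(229,240)),("hole",(229,258))):
    for y in(.146,.150):print(n,y,np.round(atxz(U(*u),y),4))
t=read_camera("top");
for z in (0,.03,.06): print(proj(t,[.604,.148,.138+z]))
E
```

```text
[ 6.053e-01  1.464e-01  2.516e-01  3.500e-03  7.000e-04 -1.000e+00
  5.840e-02 -1.275e-01 -7.494e-01] [2.000e-04 2.000e-04 4.000e-04 6.000e-04 1.000e-04 0.000e+00 9.053e-01
 3.403e-01 2.605e-01]
top 0.146 [0.6029 0.146  0.299 ]
top 0.15 [0.604  0.15   0.2977]
collar bot 0.146 [0.6033 0.146  0.2077]
collar bot 0.15 [0.6044 0.15   0.2061]
tip 0.146 [0.6032 0.146  0.149 ]
tip 0.15 [0.6043 0.15   0.1472]
hole 0.146 [0.6036 0.146  0.1366]
hole 0.15 [0.6046 0.15   0.1348]
[[204.01463873 192.58163832]]
[[202.35019076 189.74347996]]
[[200.6100605  186.77441939]]
```

Call:
drive_tool(
  rows=[
    [0,0,0,0,0,0,0.1],
    [0,0,0,0,0,0.003,0.1],
    [0,0,0,0,0,0.003,0.1],
    [0,0,0,0,0,0.003,0.1],
    [0,0,0,0,0,0.003,0.1],
    [0,0,0,0,0,0.003,0.1],
    [0,0,0,0,0,0,0.1],
    [0,0,0,0,0,0,0.1],
  ],
  force=80,
)

```text
time: 6.75
tool_pos: [0.6039, 0.1465, 0.2337]
tcp_rot: [-2.357, -2.076, 0.001]
wrist_force: [-0.1, -0.1, -0.3]
width: 0.285
grip_force: 78.4
```

```bash
cat > rd.py <<'E'
from h import *
S=[]
for i in range(4):
    s=read_camera("side");st=status.read_state();S.append(np.r_[st["tool_pos"],R.from_rotvec(st["tcp_rot"]).as_matrix()[:,2],st["wrist_force"],st["torque"]])
print(np.round(np.mean(S,0),4),st["width"],st["time"])
E
cat > dl.py <<'E'
from rd import *
a=cv2.resize(s["color"][110:210,240:350],None,fx=5,fy=5,interpolation=2)
import sys; cv2.imwrite("pics/"+sys.argv[1],a[:,:,::-1])
E
python3 dl.py g3.png
```

```text
[ 6.0420e-01  1.4650e-01  2.3440e-01  2.0000e-04  0.0000e+00 -1.0000e+00
  2.1400e-01  4.3800e-02 -1.1302e+00  1.3100e-02 -1.5300e-02  9.2000e-03] 0.2861918428842507 6.95
```

View pics/g3.png

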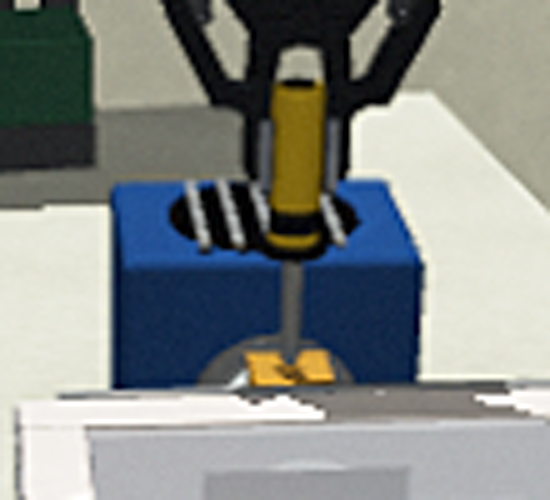

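The tip at crop (291,365) is just over the hole at (289,372), with no contact yet. I'll continue gently.

Call:
drive_tool(
  rows=[
    [0,0,0,0,-0.0007,0.002,0.1],
    [0,0,0,0,0,0.002,0.1],
    [0,0,0,0,0,0.002,0.1],
    [0,0,0,0,0,0.002,0.1],
    [0,0,0,0,0,0.002,0.1],
    [0,0,0,0,0,0,0.1],
  ],
)

```text
time: 7.45
tool_pos: [0.6042, 0.147, 0.2284]
tcp_rot: [2.357, 2.076, 0.004]
wrist_force: [-4.4, -1.0, 14.3]
width: 0.284
grip_force: 80.0
```

```bash
python3 rd.py
```

```text
[ 6.04200e-01  1.46900e-01  2.28400e-01  3.10000e-03  9.00000e-04
 -1.00000e+00 -4.42170e+00 -2.21300e-01  1.39416e+01 -1.87100e-01
  1.22370e+00  9.00000e-03] 0.2844121795617138 7.65
```

Call:
drive_tool(
  rows=[
    [0,0,0,0,0,-0.003,0.1],
    [0,0,0,0,-0.0015,0,0.1],
    [0,0,0,0,0,0.002,0.1],
    [0,0,0,0,0,0.002,0.1],
    [0,0,0,0,0,0.002,0.1],
    [0,0,0,0,0,0.001,0.1],
    [0,0,0,0,0,0,0.1],
  ],
)

```text
time: 8.23
tool_pos: [0.6037, 0.1485, 0.2208]
tcp_rot: [2.358, 2.076, 0.009]
wrist_force: [4.7, 4.6, 0.7]
width: 0.285
grip_force: 79.1
```

```bash
python3 rd.py
```

```text
[ 6.0380e-01  1.4860e-01  2.2060e-01  4.5000e-03  3.6000e-03 -1.0000e+00
  4.6063e+00  4.7950e+00  1.4347e+00  1.2365e+00 -1.0919e+00 -7.5000e-03] 0.287235870774092 8.4333
```

It's in the hole, with lateral force of about +5 N each way. I'll relieve that and go on down.

Call:
drive_tool(
  rows=[
    [0,0,0,0.002,0.0008,0,0.1],
    [0,0,0,0,0,0.004,0.1],
    [0,0,0,0,0,0.004,0.1],
    [0,0,0,0,0,0.004,0.1],
    [0,0,0,0,0,0.004,0.1],
    [0,0,0,0,0,0.004,0.1],
    [0,0,0,0,0,0,0.1],
  ],
)

```text
time: 9.02
tool_pos: [0.604, 0.1494, 0.1994]
tcp_rot: [2.357, 2.076, 0.004]
wrist_force: [5.9, 3.8, -1.7]
width: 0.281
grip_force: 79.1
```

```bash
python3 rd.py
```

```text
[ 6.0400e-01  1.4940e-01  1.9930e-01  2.2000e-03  1.5000e-03 -1.0000e+00
  5.8527e+00  3.9712e+00 -1.7250e+00  1.0457e+00 -1.3683e+00 -2.0700e-02] 0.285281730173931 9.2167
```

Call:
drive_tool(
  rows=[
    [0,0,0,0.001,0.0012,0.003,0.1],
    [0,0,0,0,0,0.004,0.1],
    [0,0,0,0,0,0.004,0.1],
    [0,0,0,0,0,0.003,0.1],
    [0,0,0,0,0,0.002,0.1],
    [0,0,0,0,0,0.002,0.1],
    [0,0,0,0,0,0.002,0.1],
    [0,0,0,0,0,0,0.1],
  ],
)

```text
time: 9.88
tool_pos: [0.6044, 0.1496, 0.1798]
tcp_rot: [-2.358, -2.076, -0.001]
wrist_force: [4.6, 4.1, -0.9]
width: 0.286
grip_force: 79.1
```

```bash
python3 rd.py
```

```text
[ 6.0440e-01  1.4970e-01  1.7980e-01  2.0000e-04  3.0000e-04 -1.0000e+00
  4.3403e+00  3.5982e+00 -5.1240e-01  8.4750e-01 -9.5940e-01  6.5000e-03] 0.28564714089345555 10.0833
```

Call:
drive_tool(
  rows=[
    [0,0,0,0.001,0.001,0.002,0.1],
    [0,0,0,0,0,0.002,0.1],
    [0,0,0,0,0,0.002,0.1],
    [0,0,0,0,0,0.002,0.1],
    [0,0,0,0,0,0.001,0.1],
    [0,0,0,0,0,0,0.1],
  ],
)

```text
time: 10.58
tool_pos: [0.6047, 0.15, 0.1703]
tcp_rot: [-2.357, -2.076, 0.003]
wrist_force: [1.9, 1.4, -1.6]
width: 0.288
grip_force: 79.1
```

```bash
python3 dl.py g4.png
```

```text
[ 6.0470e-01  1.5010e-01  1.7060e-01 -1.8000e-03 -7.0000e-04 -1.0000e+00
  8.1070e-01  7.3480e-01 -1.2827e+00  2.2490e-01 -1.9880e-01  4.0000e-04] 0.2839519197480242 10.7833
```

View pics/g4.png

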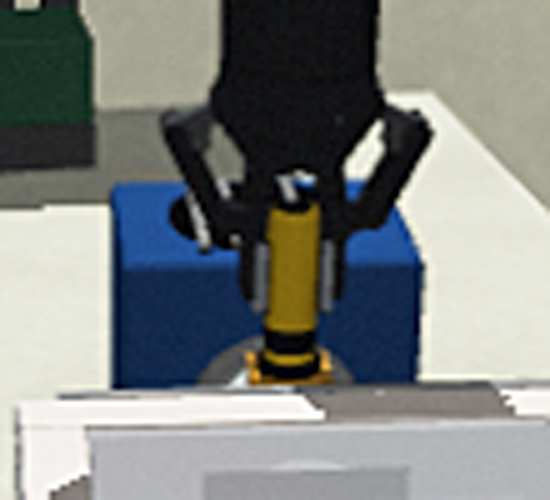

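The collar at crop (290,365) is a few mm above the boss. I'll press on.

Call:
drive_tool(
  rows=[
    [0,0,0,0,0,0.0015,0.1],
    [0,0,0,0,0,0.0015,0.1],
    [0,0,0,0,0,0.0015,0.1],
    [0,0,0,0,0,0.0015,0.1],
    [0,0,0,0,0,0,0.1],
  ],
)

```text
time: 11.2
tool_pos: [0.6052, 0.15, 0.1696]
tcp_rot: [2.357, 2.076, -0.0]
wrist_force: [-9.7, -2.1, 17.3]
width: 0.281
grip_force: 81.2
```

```bash
python3 rd.py
```

```text
[ 6.05200e-01  1.50000e-01  1.69600e-01  3.00000e-04 -5.00000e-04
 -1.00000e+00 -7.79660e+00 -1.93250e+00  1.76061e+01 -2.47900e-01
  1.59290e+00  2.15000e-02] 0.2815953700398507 11.4
```

Seated: TCP z 0.1696 minus the 0.0916 grip offset puts the tip at 0.078. I'll release and rise.

Call:
drive_tool(
  rows=[
    [0,0,0,0,-0.0005,-0.001,0.1],
    [0,0,0,0,0,0,0.7],
    [0,0,0,0,0,0,0.7],
    [0,0,0,0,0,0,0.7],
    [0,0,0,0,0,0,0.7],
    [0,0,0,0,0,0,0.7],
  ],
)

```text
time: 11.9
tool_pos: [0.6046, 0.1503, 0.1656]
tcp_rot: [-2.357, -2.076, 0.002]
wrist_force: [0.1, 0.8, -0.7]
width: 0.7
grip_force: 0.0
```

Call:
drive_tool(
  rows=[
    [0,0,0,0,0,-0.01,0.7],
    [0,0,0,0,0,-0.03,0.7],
    [0,0,0,0,0,-0.04,0.7],
    [0,0,0,0,0,-0.04,0.7],
    [0,0,0,0,0,-0.03,0.7],
    [0,0,7.16,-0.03,0,0,0.7],
    [0,0,7.16,-0.035,0,0,0.7],
    [0,0,7.16,-0.04,-0.005,0,0.7],
  ],
)

```text
time: 12.57
tool_pos: [0.5745, 0.051, 0.318]
tcp_rot: [2.705, 1.594, 0.005]
wrist_force: [-0.0, -0.3, -1.0]
width: 0.7
grip_force: 0.0
```

```bash
python3 - <<'E'
from plan import *
s=read_camera("side");t=read_camera("top")
plan([.5702,-.123,.26],82.85)
for n,p,(a,b,c,d) in(("t",t,(150,250,160,260)),("s",s,(120,220,240,350))):
    h=cv2.cvtColor(p["color"],cv2.COLOR_RGB2HSV);m=cv2.inRange(h,np.array((22,120,60)),np.array((35,255,255)))
    r=masks_of(p,"probe");print(n,[(x["score"],x["bbox"]) for x in r[:2]])
for z in(.144,.223):
  print(z,proj(s,[.6043,.1475,z]),proj(t,[.6043,.1475,z]))
a=cv2.resize(s["color"][110:210,240:340],None,fx=4,fy=4,interpolation=2)
b=cv2.resize(t["color"][130:230,160:260],None,fx=4,fy=4,interpolation=2)
cv2.imwrite("pics/g5.png",np.hstack([a,b])[:,:,::-1])
E
```

```text
TCP [0.5713 0.0474 0.3173] yawY -29.1 z [-0.001 -0.002 -1.   ] w 0.699 t 12.6667 F [ 0.1  0.7 -0.6]
turn (tool rv deg) [ 0.11  0.09 68.05]
shift after turn [0.0202 0.1692 0.0573]
t [(0.6, [194.8, 179.7, 208.3, 196.2])]
s [(0.65, [288.5, 153.1, 303.4, 185.0])]
0.144 [[297.47023623 181.55821418]] [[203.88173978 191.91176376]]
0.223 [[298.43718687 151.88170968]] [[199.30478029 184.07462912]]
```

View pics/g5.png

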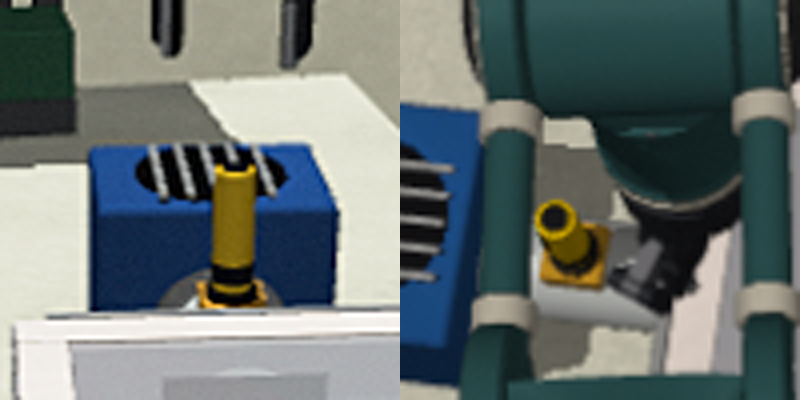

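The probe stands upright with its collar on the boss in both views (side crop (234,290), top crop (572,250)). Next is the bar.

Call:
drive_tool(
  rows=[
    [0,0,7.16,0,0,0,0.6],
    [0,0,7.16,0,0,0,0.6],
    [0,0,7.16,0,0,0,0.6],
    [0,0,7.16,0,0,0,0.6],
    [0,0,7.16,0,0,0,0.6],
    [0,0,7.16,0,0,0,0.6],
    [0,0,7.16,0,0,0,0.6],
    [0,0,7.16,0,0,0,0.6],
  ],
)

```text
time: 13.43
tool_pos: [0.5737, 0.053, 0.3164]
tcp_rot: [-3.139, -0.104, -0.0]
wrist_force: [0.1, 1.1, 0.3]
width: 0.601
grip_force: 0.0
```

Call:
drive_tool(
  rows=[
    [0,0,7.16,0,0.01,0,0.6],
    [0,0,3.5,0.003,0.025,0,0.6],
    [0,0,0,0.005,0.035,0,0.6],
    [0,0,0,0.005,0.035,0.01,0.6],
    [0,0,0,0.004,0.035,0.02,0.6],
    [0,0,0,0.003,0.028,0.02,0.6],
    [0,0,0,0,0,0.01,0.6],
    [0,0,0,0,0,0,0.6],
  ],
)

```text
time: 14.1
tool_pos: [0.5756, -0.1176, 0.2527]
tcp_rot: [-3.134, 0.184, 0.009]
wrist_force: [-1.0, 0.5, 0.5]
width: 0.598
grip_force: 0.0
```

```bash
python3 - <<'E'
from plan import *
s=read_camera("side");s=read_camera("side")
plan([.5705,-.122,.177],82.85)
print(status.read_state()["q"])
a=cv2.resize(s["color"][130:260,220:400],None,fx=4,fy=4,interpolation=2)
cv2.imwrite("pics/g6.png",a[:,:,::-1])
E
```

```text
TCP [ 0.5772 -0.1165  0.256 ] yawY -96.6 z [-0.001  0.001 -1.   ] w 0.603 t 14.2 F [0.  0.2 0.8]
turn (tool rv deg) [-0.06  0.06  0.55]
shift after turn [-0.006   0.0063  0.079 ]
[-2.41938971e-01  8.80166864e-02  1.76325325e+00  9.43108459e-04
  1.29143770e+00  1.44381426e+00]
```

View pics/g6.png

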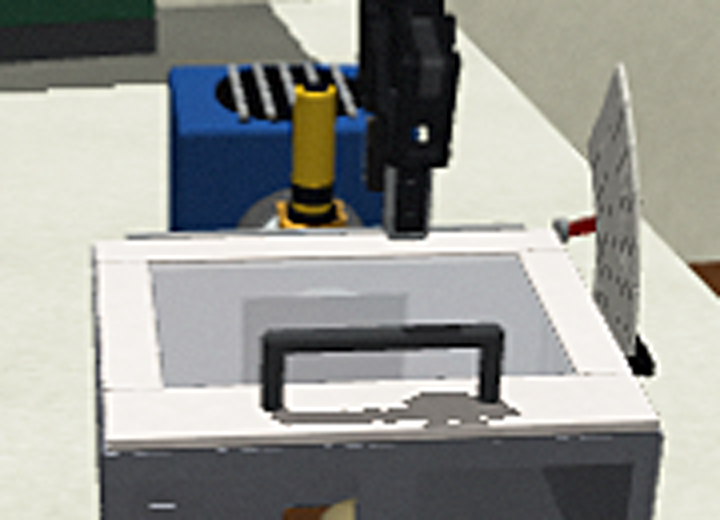

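The gripper is above the bar at crop x 408, against bar centre 383; a 6 mm shift fixes that. I'll descend and grip.

Call:
drive_tool(
  rows=[
    [0,0,0.5,-0.006,0.0065,0.01,0.6],
    [0,0,0,0,0,0.025,0.6],
    [0,0,0,0,0,0.025,0.6],
    [0,0,0,0,0,0.015,0.6],
    [0,0,0,0,0,0.005,0.6],
    [0,0,0,0,0,0,0.6],
  ],
)

```text
time: 14.7
tool_pos: [0.5692, -0.1224, 0.1751]
tcp_rot: [-3.135, 0.194, 0.004]
wrist_force: [-0.8, 0.0, 0.5]
width: 0.598
grip_force: 0.0
```

Call:
drive_tool(
  rows=[
    [0,0,0,0,0,0,0],
    [0,0,0,0,0,0,0],
    [0,0,0,0,0,0,0],
    [0,0,0,0,0,0,0],
    [0,0,0,0,0,0,0],
    [0,0,0,0,0,0,0],
  ],
  force=40,
)

```text
time: 15.2
tool_pos: [0.5713, -0.1241, 0.178]
tcp_rot: [3.134, -0.197, 0.005]
wrist_force: [-0.3, -2.0, 4.5]
width: 0.122
grip_force: 39.2
```

```bash
python3 rd.py
```

```text
[ 5.713e-01 -1.241e-01  1.780e-01  3.100e-03 -1.100e-03 -1.000e+00
  4.453e-01 -8.489e-01  6.130e+00 -1.493e-01  4.600e-03  5.200e-02] 0.12362102378632187 15.4
```

Bar held (opening 10.5 mm, nominal 12). I'll lift along the arc to about 0.4 rad, then measure the index and lid together.

Call:
drive_tool(
  rows=[
    [0,0,0,0,-0.002,-0.0103,0],
    [0,0,0,0,-0.003,-0.0103,0],
    [0,0,0,0,-0.0035,-0.01,0],
    [0,0,0,0,-0.0036,-0.0099,0],
    [0,0,0,0,-0.0043,-0.0096,0],
    [0,0,0,0,-0.0047,-0.0096,0],
    [0,0,0,0,-0.0053,-0.0091,0],
    [0,0,0,0,-0.0056,-0.009,0],
  ],
  force=60,
)

```text
time: 16.07
tool_pos: [0.5747, -0.0953, 0.2537]
tcp_rot: [3.129, -0.197, 0.002]
wrist_force: [4.5, -11.7, -3.8]
width: 0.117
grip_force: 58.4
```

Call:
drive_tool(
  rows=[
    [0,0,0,0,0,0,0],
    [0,0,0,0,0,0,0],
  ],
)

```text
time: 16.23
tool_pos: [0.5748, -0.095, 0.2542]
tcp_rot: [3.129, -0.196, 0.003]
wrist_force: [3.3, -11.1, -3.6]
width: 0.112
grip_force: 58.9
```

```bash
python3 rd.py; cat > idx.py <<'E'
from h import *
import pickle
q=np.load("box.npy");hx=.12
def W(X):
    c,n=np.cos(q[2]),np.sin(q[2]);return np.array([q[0]+c*X[0]-n*X[1],q[1]+n*X[0]+c*X[1],X[2]])
def red(p,box):
    c=p["color"].astype(float);r=np.clip(c[:,:,0]-c[:,:,1:].max(2)-25,0,None);m=np.zeros_like(r);m[box[1]:box[3],box[0]:box[2]]=1;return r*m
def cent(p,box,c0,c1):
    r=red(p,box);cols=np.arange(c0,c1+1);w=r[:,cols].sum(0);y=(r[:,cols]*np.arange(len(r))[:,None]).sum(0)/np.maximum(w,1);return cols,y,w
def slope(p,a,c0,c1):
    X=proj(p,[W((hx-l*np.cos(a),-.149,.154+l*np.sin(a))) for l in np.linspace(0.01,.08,15)])
    y=np.interp([c0,c1],X[:,0],X[:,1]);return (y[1]-y[0])/(c1-c0),y
def run(t,s):
    for n,p,box,c0,c1 in(("t",t,(225,125,300,150),241,255),("s",s,(345,150,385,215),363,368)):
        cols,y,w=cent(p,box,c0,c1);k=np.polyfit(cols,y,1,w=w);print(n,np.round(y,2),np.round(w),"slope",round(k[0],3),"mid",round(np.polyval(k,(c0+c1)/2),2))
        print([(a,round(slope(p,a,c0,c1)[0],3),round(slope(p,a,c0,c1)[1].mean(),2)) for a in(.42,.46,.5,.54,.58,.62,.66,.7)])
if __name__=="__main__":
    P=pickle.load(open("P0.pkl","rb"));run(P["top"],P["side"])
E
python3 idx.py
python3 - <<'E'
from h import *
s=read_camera("side");t=read_camera("top")
import pickle;pickle.dump({"side":s,"top":t},open("P1.pkl","wb"))
a=cv2.resize(s["color"][110:260,220:400],None,fx=3.2,fy=3.2,interpolation=2)
b=cv2.resize(t["color"][110:260,215:295],None,fx=3.2,fy=3.2,interpolation=2)
cv2.imwrite("pics/g7.png",np.hstack([a,b])[:,:576+216,::-1])
E
```

```text
[ 5.74700e-01 -9.52000e-02  2.53800e-01  1.50000e-03 -6.50000e-03
 -1.00000e+00  3.12050e+00 -1.08683e+01 -3.41780e+00 -1.78400e+00
 -5.26700e-01  6.85000e-02] 0.1150494802287622 16.4333
t [139.43 139.37 139.22 139.21 139.12 139.03 139.03 138.97 138.86 138.77
 138.75 138.6  138.54 138.53 138.46] [156. 161. 169. 149. 178. 202. 188. 177. 191. 193. 183. 179. 194. 188.
 177.] slope -0.069 mid 138.92
[(0.42, np.float64(-0.041), np.float64(139.16)), (0.46, np.float64(-0.059), np.float64(138.96)), (0.5, np.float64(-0.077), np.float64(138.75)), (0.54, np.float64(-0.097), np.float64(138.53)), (0.58, np.float64(-0.118), np.float64(138.29)), (0.62, np.float64(-0.14), np.float64(138.04)), (0.66, np.float64(-0.164), np.float64(137.77)), (0.7, np.float64(-0.189), np.float64(137.48))]
s [186.82 186.75 186.33 186.22 185.89 185.75] [267. 237. 279. 283. 268. 223.] slope -0.229 mid 186.29
[(0.42, np.float64(0.027), np.float64(187.57)), (0.46, np.float64(-0.129), np.float64(187.01)), (0.5, np.float64(-0.287), np.float64(186.45)), (0.54, np.float64(-0.447), np.float64(185.89)), (0.58, np.float64(-0.61), np.float64(185.32)), (0.62, np.float64(-0.777), np.float64(184.73)), (0.66, np.float64(-0.948), np.float64(184.14)), (0.7, np.float64(-1.125), np.float64(183.54))]
```

View pics/g7.png

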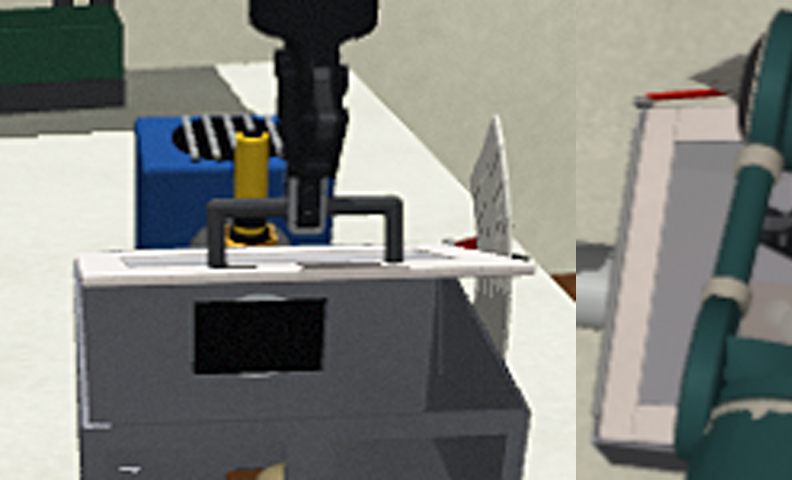

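The red arm's slope gives an index of about 0.48 in both views. The side view shows the lid at about 0.385, still held by the bar. I'll move up by 0.10 rad.

Call:
drive_tool(
  rows=[
    [0,0,0,0,-0.003,-0.004,0],
    [0,0,0,0,-0.0033,-0.0043,0],
    [0,0,0,0,-0.0036,-0.0043,0],
    [0,0,0,0,-0.0036,-0.004,0],
    [0,0,0,0,0,0,0],
    [0,0,0,0,0,0,0],
    [0,0,0,0,0,0,0],
  ],
)

```text
time: 17.12
tool_pos: [0.5762, -0.0835, 0.271]
tcp_rot: [3.126, -0.197, 0.003]
wrist_force: [2.2, -15.1, -0.6]
width: 0.113
grip_force: 58.9
```

```bash
python3 rd.py; python3 - <<'E'
from idx import *
s=read_camera("side");t=read_camera("top")
run(t,s)
st=status.read_state();print(st["grip_force"],st["time"])
# lid corner / bar predictions in the side view
for a in(.40,.44,.48,.52,.56):
    f=lambda l,y,h:W((hx-l*np.cos(a)+h*np.sin(a),y,.154+l*np.sin(a)+h*np.cos(a)))
    print(a,np.round(proj(s,[f(.235,-.138,.004),f(.235,.138,.004),f(.208,.049,.04),f(.177,-.149,0)]),1).tolist())
for n,u in (("now",s),):
    a=cv2.resize(u["color"][140:230,235:400],None,fx=4.8,fy=4.8,interpolation=2)
    cv2.imwrite("pics/g8.png",a[:,:,::-1])
r=masks_of(s,"probe");print([(x["score"],x["bbox"]) for x in r[:2]])
E
```

```text
[ 5.76200e-01 -8.36000e-02  2.71000e-01  1.30000e-03 -9.60000e-03
 -1.00000e+00  1.71150e+00 -1.50908e+01 -7.79000e-02 -2.57490e+00
 -2.11700e-01  3.11000e-02] 0.11387746304518752 17.3167
t [139.48 139.38 139.22 139.21 139.12 139.04 139.04 138.96 138.87 138.79
 138.75 138.63 138.56 138.55 138.5 ] [194. 193. 206. 185. 220. 245. 232. 215. 230. 235. 220. 219. 234. 231.
 217.] slope -0.069 mid 138.94
[(0.42, np.float64(-0.041), np.float64(139.16)), (0.46, np.float64(-0.059), np.float64(138.96)), (0.5, np.float64(-0.077), np.float64(138.75)), (0.54, np.float64(-0.097), np.float64(138.53)), (0.58, np.float64(-0.118), np.float64(138.29)), (0.62, np.float64(-0.14), np.float64(138.04)), (0.66, np.float64(-0.164), np.float64(137.77)), (0.7, np.float64(-0.189), np.float64(137.48))]
s [188.   188.   188.   188.   187.11 187.  ] [56. 45. 43. 41. 35.  4.] slope -0.137 mid 187.76
[(0.42, np.float64(0.027), np.float64(187.57)), (0.46, np.float64(-0.129), np.float64(187.01)), (0.5, np.float64(-0.287), np.float64(186.45)), (0.54, np.float64(-0.447), np.float64(185.89)), (0.58, np.float64(-0.61), np.float64(185.32)), (0.62, np.float64(-0.777), np.float64(184.73)), (0.66, np.float64(-0.948), np.float64(184.14)), (0.7, np.float64(-1.125), np.float64(183.54))]
58.858065605163574 17.4167
0.4 [[386.9, 188.8], [244.5, 192.2], [289.6, 172.0], [383.6, 189.8]]
0.44 [[386.8, 184.0], [244.4, 187.2], [289.4, 167.8], [383.6, 186.4]]
0.48 [[386.7, 179.1], [244.2, 182.2], [289.2, 163.6], [383.5, 182.9]]
0.52 [[386.5, 174.3], [244.1, 177.2], [289.0, 159.4], [383.4, 179.5]]
0.56 [[386.2, 169.6], [243.9, 172.3], [288.8, 155.4], [383.2, 176.1]]
[(0.63, [291.8, 152.4, 303.1, 181.3]), (0.51, [317.3, 291.4, 331.7, 334.8])]
```

View pics/g8.png

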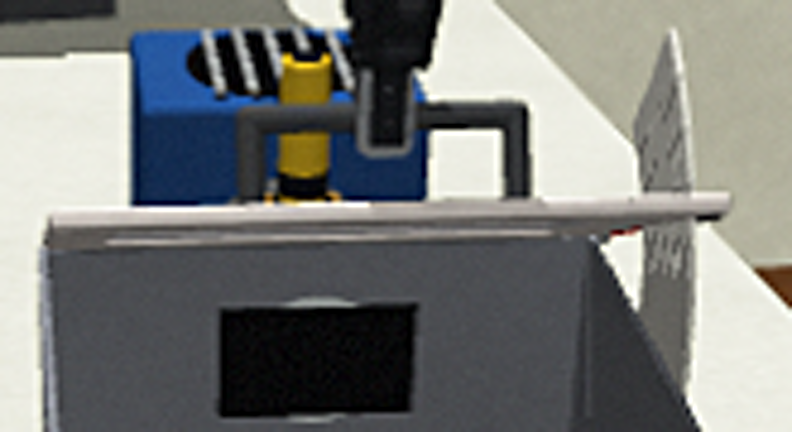

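The lid corners at (387.5,180) and (245,185) and the TCP arc both give a lid angle of about 0.48, matching the index at about 0.48. I'll hold, then hand in.

Call:
drive_tool(
  rows=[
    [0,0,0,0,0,0,0],
    [0,0,0,0,0,0,0],
    [0,0,0,0,0,0,0],
    [0,0,0,0,0,0,0],
    [0,0,0,0,0,0,0],
    [0,0,0,0,0,0,0],
    [0,0,0,0,0,0,0],
    [0,0,0,0,0,0,0],
  ],
)

```text
time: 18.13
tool_pos: [0.5762, -0.0836, 0.2709]
tcp_rot: [3.126, -0.197, 0.003]
wrist_force: [1.2, -14.7, 0.2]
width: 0.111
grip_force: 58.9
```

```bash
python3 -c "
from h import *
print(status.read_state()['tool_pos']);print(workorder.finish_job())"
```

```text
[ 0.57620717 -0.08359852  0.27090432]
the job is handed in; nothing more can be done
None
```

I handed the job in at 18 s, with no verdict returned: the probe stands fully home and free in the test port, and the gripper holds the lid steady at about 0.48 rad, against a red index measured at about 0.48 rad (±0.03, limit 0.07).

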